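# Tuck copper flashing under a lapped shingle and hold it down

### The arm

A 7-joint arm with a two-finger parallel gripper is mounted at the origin on a cart in front of the work surface, level with it; the furniture and walls round the work are solid. World frame = base frame: x ahead of the robot, y to its left, z up, the work surface at z = 0. Lengths are in m, angles in rad, forces in N, time in s.
With the tool pointing down it reaches from about 0.425 to 0.925 m from the base axis. Payload 6.8 kg.
Tool frame: the origin (TCP) lies midway between the tips of the shut fingers; the grasp point (between the pads) lies 19 mm behind it; x points along the fingers, y is the direction in which the jaws open and shut, and the axes are right-handed (so a half turn about x gives the same grasp; the last joint's range is limited). The gripper opens to 85 mm and grips with 20 to 120 N. Pads are 22 mm wide; open, the fingers measure 114 mm over their backs; the gripper's body (76 mm by 85 mm) begins 54 mm behind the grasp point. The pads swing forward as they close: fully open they stand 13 mm farther back than shut.
Start: joints at [-1.351, 0.477, 0.022, 1.555, -0.011, 1.109, -0.083], TCP at [0.217, 0.639, 0.231] pointing down, gripper open.
Joint ranges: [-2.96, 2.96], [-0.34, 2.1], [-1.41, 1.46], [0.24, 2.44], [-1.37, 4.51], [0.17, 1.92], [-2.96, 2.96]. Speed limits (rad/s): [2.39, 2.39, 3.14, 3.14, 3.14, 3.14, 3.14].

### API

Orientations are given as a rotation vector (axis times angle).
In Python, from bench import r, viewer, nets gives the robot as it stands.
- The arm moves only by the shell command python3 -m pendant 'ROWS' [FORCE]. ROWS is JSON, one flat list of numbers, 5 for each row, row after row: the finger opening in mm, from 0 to 85.4, then the shift along the tool's x, y, z in mm, then the turn about the tool's x in rad. A call has 1 to 20 rows; each row shifts and turns the commanded pose from where the row before left it, along the tool's axes as they then stand; what a row does not reach is not made up. A row lasts 1/8 s, in which the tool goes at most 62.5 mm and 10.7 degrees, less where a joint would pass 70% of its speed; a pose out of reach is approached as far as the arm can. A call with a gripper value outside its range is refused whole. The fingers move at their own pace and stop on an object; FORCE is the grip in N (left out, the last holds). Time passes only in rows, so rows that do not move let the fingers close. It gives the time, the measured TCP pose, the force and the opening at its end, in the units of the state.
- r.get_obs(): the state, without advancing time (a new reading comes with each control period).
- viewer.grab_frame(name): name is "scene" or "top" or "wrist"; returns (picture, depth): 384x512x3 uint8, red, green, blue; 384x512 float32, m along the optical axis (not along the pixel's ray), 0 where there is no reading.
- viewer.calibration(name): a dict with "mtx" (3x3 intrinsics, pixels), "world_to_cam" (4x4, takes a point from world to camera coordinates). Camera axes: x right, y up, looking along -z (the intrinsics and any distortion apply to the point x, -y, -z); pixel columns grow to the right and rows downward; lengths in m; the calibration is good to about 2 mm. The wrist camera is an equidistant fisheye: a pixel r from the principal point sees the ray r / f radians off the axis. A picture is of the moment at which its call begins: read the wrist's pose just before it. calibration takes no time and is no camera call; for the wrist camera it gives the pose at the moment of the call.
- r.hand_in(): hands the job in, once; it reports no verdict.
Trained networks look in the newest picture that a camera, given by its name, has taken for a name from the list of things; names that differ only in an ending like _2 or _b are one class to them, and where a whole thing is asked for, a point or a joint stands for the part that bears it (a point fixed in the world has none). Each returns a list of dicts, best first, with "score" (0 to 1); they miss things now and then, are a little off and sometimes report something else, mostly with a low value. They report only what shows in the picture. A call takes as long as a camera call. They do not tell look-alikes from the thing itself.
- nets.look_for(name, camera): "location" ([x, y, z] in m, in world coordinates, good to about 4 mm: the middle of the surface that is visible of it).
- nets.silhouettes(name, camera): "mask" (384x512 bool, what is visible of it).
The state is a dict: "clock": time; "joints": joint angles; "qvel": joint speeds; "tau": joint torques, N m; "tcp_pos": TCP position; "orientation": TCP orientation; "contact_force": force on the tool from outside, world axes, zero at the start; "moment": the same for the moment, N m; "grip_width": finger opening in m.
Only numpy, scipy, OpenCV 4.12 (cv2) and the standard library are available. Lean on these libraries where they do the work, as an engineer would, in place of code of your own. Each camera call takes 0.05 s, during which the arm holds its last target. There are 200 camera calls.

### The job

On the model roof section, first press the red thumb paddle down so that the presser foot swings up clear of the joint, and leave it up. Then take the copper flashing strip by its standing seam, lay it on the roof board and slide its whole leading edge squarely under the brown wooden shingles, at least 20 mm deep, without lifting the shingles. Finish still gripping the strip by its seam and pressing it down flat and firmly (about 10 N) on the roof board; do not let go, and leave the other things on the bench where they are.

Things in the scene. Friction and masses are not known exactly. Their poses are not given: they have to be found in the camera images.
- roof_board: Fixed plywood roof section, flat on the bench: x -95 to +70, y -105 to +135, 16 mm thick. Origin on its underside below the middle of the shingles' front lip. +x points in under the shingles, away from the robot; +y left, to the lever's head; z up. A 4 mm high trim runs along the right edge (y -105 to -98). Two fixed toy stands, 210 mm high, stand on the bench between it and the strip.
- lip (a point): Middle of the lower front edge of the brown wooden shingles (moves with them); lying down it is at (0, 0, 24) mm of roof_board: 8 mm above the board's top. The shingles are 8 mm thick and cover x 0 to 70, y -89 to +89 mm; a batten closes the 8 mm space under them from x = 52 mm. A fruit-print tray on a dark pad, about 80 mm high, lies close in front of the board.
- shingle (a joint): Lift of the three brown wooden shingles, one piece hinged along its back edge 70 mm behind the lip: 0 = lying down, positive = lip lifted (0.05 rad = 3.5 mm at the lip). It weighs 60 g, falls back by itself, and a force of half a newton lifts it.
- lever (a joint): Presser-foot lever: 0 = foot down on the board, barring the joint in front of the lip; 1.5 rad = fully up. Turned by pressing the red paddle down (about 3 N); stays where left. Axis along roof_board x. Foot: black block 22 x 34 x 14 mm on an arm reaching 75 mm from the pivot toward -y; at 0 its middle is at x -14, y +45 of roof_board.
- paddle (a point): Middle of the upper face of the red thumb paddle (26 mm wide, 40 mm long), 46 mm from the pivot on its +y side. At lever 0 it slopes up outward at 0.90 rad. Pressing straight down 33 mm outward (+y) of the pivot until the pressing tip is 14 to 18 mm below the pivot brings the lever to 1.2 rad or more.
- pivot (a point): Pivot of the lever, at x -14, y +120, z +51 mm of roof_board (35 mm above the board's top). The steel head under it is 30 x 28 mm and 40 mm high.
- flashing: Loose copper strip, about 140 g, flat on the bench left of the roof: leaf 97 mm (x -12 to +85) by 120 mm (y), 4 mm thick, with a standing seam: an upright rib 10 mm thick (x -5 to +5), 74 mm long in y, top 50 mm above the underside. Origin on the underside below the seam's middle; +x to the leading edge, z up. Grip the seam across its 10 mm.
- edge_left (a point): Left corner of the strip's leading edge, underside: (85, 60, 0) mm of flashing.
- edge_right (a point): Right corner of the strip's leading edge, underside: (85, -60, 0) mm of flashing.
- masking_tape: Loose roll of masking tape, 98 mm across, 25 mm high; leave alone.
- tin_green: Loose paint tin with green drips, 77 mm across, 78 mm high; leave alone.
- tub_white: Loose white tub, 72 mm across, 68 mm high; leave alone.
- star_0: Loose wooden star, 84 mm, 12 mm thick; leave alone.
Mind the look-alikes: they are no part of the job. What is meant by the flashing is not blue, and is the larger of those in its own colour.

How it is judged:
By the outcome, as a careful person would: the job done as asked, in the order asked, and still so for the second after the job is handed in, while the arm keeps its last pose, push and grip.
It also fails if it takes over 69 s, if anything falls off the work surface, if the arm or the gripper's body presses on something with over 40 N, if the wrist force passes 120 N, or if a joint passes its speed limit or range.

## Working session

There is one attempt and no reset: what is moved stays moved. The work goes in short steps, Python scripts to look and compute and a shell command to move; the robot and the scene stay as the last step left them, time stands still between calls to the robot, and variables do not carry over. Pictures are saved under pics/ and viewed, about 8 in all and at most 12, crops included, and the job is handed in when it is done.

```bash
ls; mkdir -p pics; cat > h.py <<'E'
import numpy as np, cv2
from scipy.spatial.transform import Rotation as R
from bench import r, viewer, nets
def pts(name,d,cal=None):
    c=cal or viewer.calibration(name); K=np.array(c["mtx"]); T=np.linalg.inv(np.array(c["world_to_cam"]))
    v,u=np.mgrid[0:384,0:512]; X=(u-K[0,2])/K[0,0]*d; Y=(v-K[1,2])/K[1,1]*d
    P=np.stack([X,-Y,-d,np.ones_like(d)],-1)@T.T
    P=P[...,:3]; P[d==0]=np.nan; return P
def proj(name,p):
    c=viewer.calibration(name); K=np.array(c["mtx"]); q=np.array(c["world_to_cam"])@np.append(p,1)
    return K[0,0]*q[0]/-q[2]+K[0,2], K[1,1]*-q[1]/-q[2]+K[1,2]
def save(name,im): cv2.imwrite("pics/"+name,im[...,::-1])
E
python3 - <<'E'
from h import *
o=r.get_obs(); print({k:np.round(v,3) for k,v in o.items()})
a,da=viewer.grab_frame("scene")
for n in ["flashing","lever","roof_board","lip"]:
    for x in nets.look_for(n,"scene")[:4]: print("scene",n,np.round(x["location"],3),round(x["score"],2))
b,db=viewer.grab_frame("top")
for n in ["flashing","paddle","lever","roof_board","lip","shingle","tub_white","tin_green","masking_tape","star_0"]:
    for x in nets.look_for(n,"top")[:4]: print(n,np.round(x["location"],3),round(x["score"],2),np.round(proj("top",x["location"])))
np.savez("f1",a=a,da=da,b=b,db=db)
save("scene.png",a); save("top.png",b)
print(viewer.calibration("top"))
E
```

```text
pics
{'clock': np.float64(0.0), 'joints': array([-1.351,  0.478,  0.022,  1.556, -0.012,  1.109, -0.083]), 'qvel': array([ 0.   , -0.001, -0.   , -0.   , -0.001, -0.001,  0.   ]), 'tau': array([-1.0000e-03, -5.9646e+01,  1.6080e+00, -2.8120e+01,  1.3000e-02,
        9.0000e-03,  0.0000e+00]), 'tcp_pos': array([0.217, 0.638, 0.23 ]), 'orientation': array([ 0.256,  1.556, -0.259]), 'contact_force': array([-0.451, -0.72 , -0.006]), 'moment': array([0.004, 0.007, 0.021]), 'grip_width': np.float64(0.086)}
scene flashing [0.447 0.704 0.004] 0.85
scene flashing [ 0.48   0.563 -0.   ] 0.81
scene flashing [0.41  0.379 0.003] 0.7
scene lever [ 0.701 -0.21   0.029] 0.58
scene roof_board [ 0.648 -0.183  0.014] 0.7
scene lip [ 0.702 -0.207  0.027] 0.81
flashing [0.419 0.383 0.001] 0.97 [201. 226.]
flashing [0.478 0.553 0.005] 0.89 [151. 209.]
flashing [0.452 0.7   0.002] 0.72 [108. 218.]
flashing [ 0.652 -0.188  0.019] 0.4 [364. 156.]
paddle [ 0.648 -0.112  0.055] 0.7 [345. 155.]
lever [ 0.648 -0.114  0.06 ] 0.69 [346. 155.]
roof_board [ 0.654 -0.187  0.018] 0.65 [364. 155.]
lip [ 0.707 -0.202  0.037] 0.75 [369. 139.]
shingle [ 0.704 -0.196  0.03 ] 0.93 [367. 140.]
tub_white [0.652 0.459 0.066] 0.72 [176. 156.]
tub_white [ 0.702 -0.201  0.029] 0.56 [368. 141.]
tin_green [0.557 0.432 0.071] 0.94 [183. 184.]
masking_tape [0.668 0.345 0.026] 0.74 [211. 153.]
masking_tape [ 0.644 -0.114  0.059] 0.39 [346. 156.]
star_0 [0.579 0.319 0.01 ] 0.76 [219. 179.]
{'mtx': array([[409.17441134,   0.        , 249.29124076],
       [  0.        , 409.17441134, 191.18599974],
       [  0.        ,   0.        ,   1.        ]]), 'world_to_cam': array([[-0.01700934, -0.9997752 ,  0.01265821,  0.22274957],
       [ 0.99364108, -0.01549299,  0.11152292, -0.52968197],
       [-0.11130174,  0.01447465,  0.99368124, -1.36816851],
       [ 0.        ,  0.        ,  0.        ,  1.        ]])}
```

```bash
python3 - <<'E'
import cv2
a=cv2.imread("pics/top.png"); b=cv2.imread("pics/scene.png")
cv2.imwrite("pics/top_c.png",cv2.resize(a[90:310,60:440],None,fx=2.1,fy=2.1,interpolation=2))
cv2.imwrite("pics/scene_c.png",cv2.resize(b,None,fx=1.5,fy=1.5,interpolation=2))
E
```

```text
(no output)
```

View pics/top_c.png

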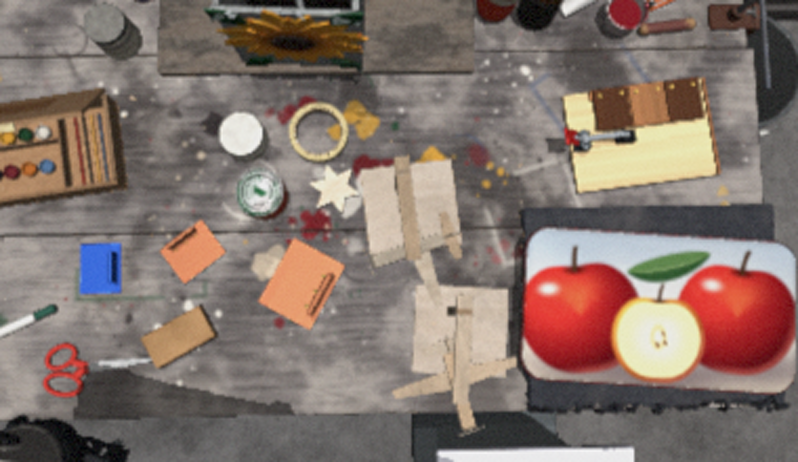

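View pics/scene_c.png

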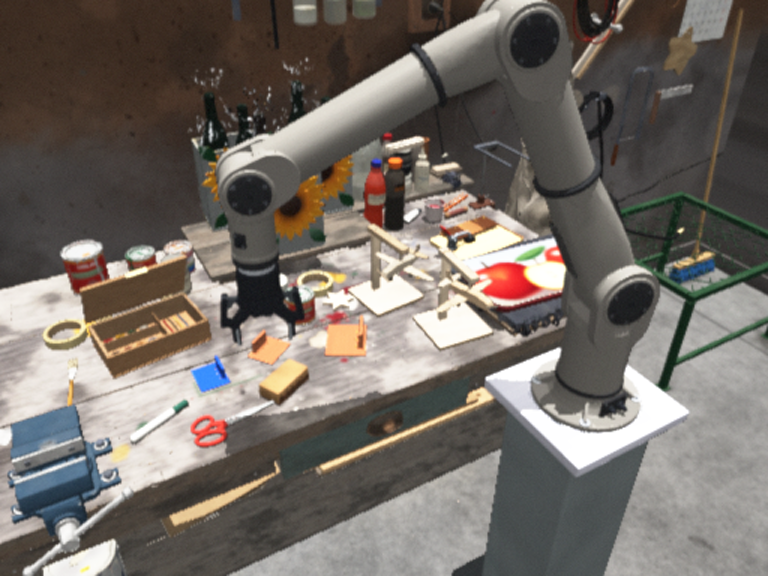

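Look-alikes in the top picture (full-frame pixels): large orange strip (203,225), small orange strip (152,210), blue one (112,218), and a tan block (145,250). The flashing is the large orange one at (203,225), with its seam on the right-hand (low-y) side. The two toy stands are at (255,190) and (279,252), and the tray is at (374,236). Next I'll measure the poses.

```bash
cat > m.py <<'E'
from h import *
f=np.load("f1.npz")
o=r.get_obs(); print("toolaxes x,y,z cols\n",R.from_rotvec(o["orientation"]).as_matrix().round(3))
for cam,im,d in [("top",f["b"],f["db"]),("scene",f["a"],f["da"])]:
    P=pts(cam,d); hsv=cv2.cvtColor(im,cv2.COLOR_RGB2HSV); H,S,V=[hsv[...,i].astype(int) for i in range(3)]
    near=lambda c,rad: np.linalg.norm(P[...,:2]-np.array(c),axis=-1)<rad
    m=(H<15)&(S>90)&(V>120)&near((.419,.383),.11)
    q=P[m]; print(cam,"flash n",len(q),"z med",np.median(q[:,2]).round(4))
    rc=cv2.minAreaRect((q[q[:,2]<.02][:,:2]*1000).astype(np.float32)); print("leaf box",cv2.boxPoints(rc).round(1).tolist(),rc[1])
    s=P[near((.419,.383),.11)&(P[...,2]>.025)&(P[...,2]<.07)]; print("seam n",len(s),s[:,2].max().round(4) if len(s) else 0)
    if len(s)>5:
        rc=cv2.minAreaRect((s[:,:2]*1000).astype(np.float32)); print("seam box",rc)
    m=(H>15)&(H<32)&(S>60)&(V>150)&near((.66,-.19),.16)&(P[...,2]<.03)&(P[...,2]>.005)
    q=P[m]; print("board n",len(q),"z",np.median(q[:,2]).round(4)); rc=cv2.minAreaRect((q[:,:2]*1000).astype(np.float32)); print("board box",cv2.boxPoints(rc).round(1).tolist(),rc[1],rc[2])
    m=((H<6)|(H>174))&(S>150)&(V>80)&near((.648,-.11),.06); q=P[m]; print("red",len(q),np.nanmean(q,0).round(4))
    if cam=="top":
        m=near((.7,-.2),.13)&(P[...,2]>.0275)&(P[...,2]<.04)&(V<170)&(S>50); q=P[m]; rc=cv2.minAreaRect((q[:,:2]*1000).astype(np.float32)); print("shingle box",cv2.boxPoints(rc).round(1).tolist(),rc[1],np.median(q[:,2]))
        for nm,c in [("st1",(.5,.25)),("st2",(.38,.13))]:
            q=P[near(c,.13)&(P[...,2]>.15)]; print(nm,"tall pts",len(q),q.min(0).round(3) if len(q) else"",q.max(0).round(3) if len(q) else"")
E
python3 m.py; python3 -c "
from h import *
f=np.load('f1.npz');b=f['b']
print(proj('top',[.69,-.2,.02]))
x=np.hstack([cv2.resize(b[195:265,165:245],(400,350),interpolation=2),cv2.resize(b[115:185,320:400],(400,350),interpolation=2)]);save('crop1.png',x)"
```

```text
toolaxes x,y,z cols
 [[-0.     0.322  0.947]
 [ 0.     0.947 -0.322]
 [-1.     0.    -0.   ]]
top flash n 993 z med 0.0037
leaf box [[333.8999938964844, 368.70001220703125], [486.8999938964844, 281.70001220703125], [536.7000122070312, 369.3999938964844], [383.70001220703125, 456.29998779296875]] (100.80028533935547, 175.97079467773438)
seam n 77 0.0597
seam box ((403.69378662109375, 341.4767761230469), (10.02452564239502, 73.80674743652344), 60.95336151123047)
board n 1690 z 0.0163
board box [[564.5, -81.5999984741211], [589.9000244140625, -315.70001220703125], [752.9000244140625, -298.1000061035156], [727.4000244140625, -63.900001525878906]] (163.94349670410156, 235.50241088867188) 6.192706108093262
red 27 [ 0.6421 -0.0602  0.091 ]
shingle box [[633.4000244140625, -90.4000015258789], [662.5, -309.3999938964844], [756.5, -296.8999938964844], [727.4000244140625, -77.9000015258789]] (94.82778930664062, 220.93199157714844) 0.03240782792902286
st1 tall pts 526 [0.443 0.128 0.15 ] [0.597 0.264 0.204]
st2 tall pts 791 [0.251 0.099 0.15 ] [0.507 0.243 0.215]
scene flash n 188 z med 0.0039
leaf box [[341.1000061035156, 366.79998779296875], [486.20001220703125, 283.0], [537.2000122070312, 371.20001220703125], [392.0, 455.0]] (101.83941650390625, 167.60177612304688)
seam n 47 0.0531
seam box ((402.30426025390625, 345.8331298828125), (7.379045486450195, 77.3073959350586), 62.19482421875)
board n 105 z 0.0175
board box [[549.5, -302.8999938964844], [684.5, -351.1000061035156], [781.2000122070312, -80.5], [646.2000122070312, -32.29999923706055]] (287.3695373535156, 143.35118103027344) 70.3449478149414
red 6 [ 0.6444 -0.0653  0.0821]
(np.float64(367.1222325200278), np.float64(144.97886653530458))
```

View pics/crop1.png

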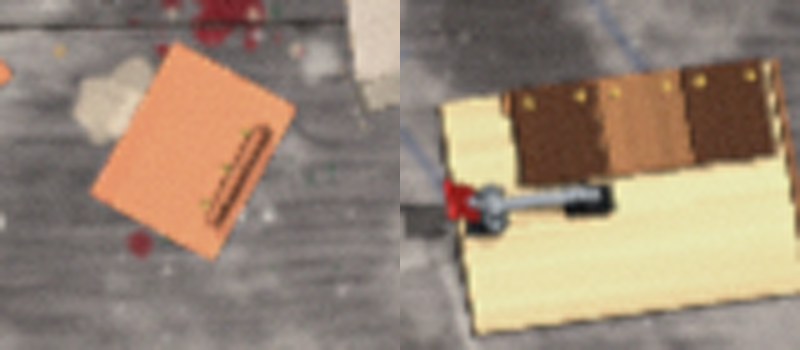

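The left crop shows the large copper strip, seam at crop (240,175) and leading edge to the upper left. The right crop shows the board, with the red paddle at (460,200), the foot at (588,198) barring the joint, and the shingles above it. First I'll go over to the paddle, travelling high with the fingers shut.

```bash
python3 -m pendant '[0,-40,0,0,0, 0,-40,0,0,0, 0,0,-20,25,0, 0,0,-32,39,0, 0,0,-32,39,0, 0,0,-32,39,0, 0,0,-32,39,0, 0,0,-32,39,0, 0,0,-32,39,0, 0,0,-32,39,0]' 40; python3 -c "
from h import *
print(r.get_obs()['joints'].round(2))
f=np.load('f1.npz');P=pts('top',f['db']);d=np.linalg.norm(P[...,:2]-[.404,.341],axis=-1)
q=P[(d<.14)&(P[...,2]>.06)];print('tall near seam',len(q));q=q[np.argsort(np.linalg.norm(q[:,:2]-[.404,.341],axis=1))];print(q[::max(1,len(q)//15)].round(3))
th=np.radians(6.2);Rb=np.array([[np.cos(th),-np.sin(th)],[np.sin(th),np.cos(th)]]);B=(P[...,:2]-[.673,-.2055])@Rb
m=(abs(B[...,1])<.07)&(B[...,0]>-.25)&(B[...,0]<-.1)
for lo in np.arange(-.25,-.1,.015):
  k=m&(B[...,0]>=lo)&(B[...,0]<lo+.015);print(lo.round(3),np.nanpercentile(P[...,2][k],[10,90]).round(3))
"
```

```text
clock: 2.05
tcp_pos: [0.4216, 0.3106, 0.3116]
orientation: [0.258, 1.555, -0.257]
contact_force: [0.6, 0.8, 0.4]
grip_width: 0.0001
[-0.92  0.15  0.19  1.82 -0.03  1.17  0.52]
tall near seam 106
[[0.431 0.256 0.137]
 [0.443 0.255 0.143]
 [0.45  0.255 0.142]
 [0.456 0.255 0.145]
 [0.446 0.246 0.146]
 [0.458 0.249 0.151]
 [0.449 0.24  0.148]
 [0.449 0.237 0.147]
 [0.458 0.236 0.153]
 [0.452 0.23  0.15 ]
 [0.464 0.233 0.152]
 [0.461 0.227 0.153]
 [0.461 0.224 0.15 ]
 [0.455 0.218 0.154]
 [0.464 0.218 0.151]
 [0.457 0.212 0.155]]
-0.25 [0.07  0.077]
-0.235 [0.07  0.077]
-0.22 [0.07  0.077]
-0.205 [0.066 0.077]
-0.19 [0.044 0.074]
-0.175 [0.044 0.051]
-0.16 [0.044 0.051]
-0.145 [-0.     0.051]
-0.13 [-0.004  0.004]
-0.115 [-0.004  0.004]
```

```bash
python3 -m pendant '[0,0,-34,41,0, 0,0,-34,41,0, 0,0,-34,41,0, 0,0,-34,41,0, 0,0,-34,41,0, 0,0,-34,41,0, 0,0,-34,41,0, 0,0,-34,41,0, 0,0,-3,0,0.162, 0,0,0,0,0.162, 0,0,0,0,0.162, 0,0,0,0,0.162, 0,0,0,0,0.162, 0,0,0,0,0.162, 0,0,0,0,0.162, 0,30,0,0,0, 0,30,0,0,0, 0,0,0,0,0]'
python3 - <<'E'
from h import *
o=r.get_obs(); print(o['joints'].round(2),R.from_rotvec(o["orientation"]).as_matrix().round(3)[:2].tolist())
c=viewer.calibration("wrist"); a,d=viewer.grab_frame("wrist"); print(c)
np.savez("w1",a=a,d=d,T=c["world_to_cam"],K=c["mtx"]); save("w1.png",a)
for n in ["paddle","pivot","lip","lever"]:
    for x in nets.look_for(n,"wrist")[:2]: print(n,np.round(x["location"],4),round(x["score"],2))
E
```

```text
clock: 4.3
tcp_pos: [0.6414, -0.0532, 0.2492]
orientation: [1.126, 1.263, -1.131]
contact_force: [-0.6, -0.5, 0.6]
grip_width: -0.0002
[-0.48  0.48  0.67  1.65 -0.32  1.14  0.37] [[-0.005, 0.994, 0.109], [0.0, 0.109, -0.994]]
{'mtx': array([[297.31863964,   0.        , 258.60714631],
       [  0.        , 297.31863964, 198.44593459],
       [  0.        ,   0.        ,   1.        ]]), 'world_to_cam': array([[ 0.99400839,  0.10924442, -0.00360267, -0.63077015],
       [-0.10527309,  0.94796464, -0.30046733,  0.16200442],
       [-0.02940917,  0.29904631,  0.9537853 , -0.36250502],
       [ 0.        ,  0.        ,  0.        ,  1.        ]])}
paddle [ 0.6419 -0.0712  0.0796] 0.88
pivot [ 0.6532 -0.1227  0.0165] 0.71
lip [ 0.7142 -0.1438  0.0302] 0.71
lever [ 0.6481 -0.0764  0.0787] 0.67
```

View pics/w1.png

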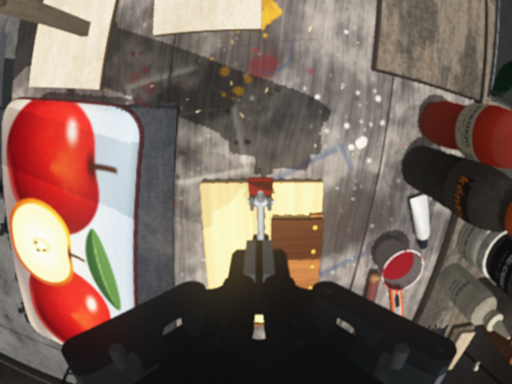

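The wrist picture shows the paddle at (260,186), the lever head at (261,204), the board's left edge from (201,181) to (322,181), and the shingle lip at about x 272. I'll refine the board pose from it.

```bash
cat >> h.py <<'E'
def fish(d,c):
    K=np.array(c["mtx"]); T=np.linalg.inv(np.array(c["world_to_cam"]))
    v,u=np.mgrid[0:384,0:512]; x=(u-K[0,2])/K[0,0]; y=(v-K[1,2])/K[1,1]; th=np.hypot(x,y)+1e-9
    k=np.tan(np.minimum(th,1.4))/th; P=np.stack([x*k*d,-y*k*d,-d,np.ones_like(d)],-1)@T.T
    P=P[...,:3]; P[d==0]=np.nan; return P
def fproj(p,c):
    K=np.array(c["mtx"]); q=np.array(c["world_to_cam"])@np.append(p,1); x,y,z=q[0],-q[1],-q[2]; h=np.hypot(x,y); t=np.arctan2(h,z)/h
    return K[0,0]*x*t+K[0,2],K[1,1]*y*t+K[1,2]
O=np.array([.673,-.2055]); th=np.radians(6.2); RB=np.array([[np.cos(th),-np.sin(th)],[np.sin(th),np.cos(th)]])
def toB(P): return np.concatenate([(P[...,:2]-O)@RB,P[...,2:]],-1)*1000
E
python3 - <<'E'
from h import *
f=np.load("w1.npz"); c=dict(mtx=f["K"],world_to_cam=f["T"]); P=fish(f["d"].astype(float),c); B=toB(P); im=f["a"]
# edges in board frame
top=(B[...,2]>9)&(B[...,2]<22)
for x0 in (-80,-50,40,60):
    m=top&(abs(B[...,0]-x0)<8)&(B[...,1]>90); print("left edge y at",x0,np.sort(B[...,1][m])[-6:].round(1), np.median(B[...,2][m]).round(1))
for y0 in (60,80,100,120):
    m=top&(abs(B[...,1]-y0)<8)&(B[...,0]<-60); print("front edge x at",y0,np.sort(B[...,0][m])[:6].round(1))
    m=top&(abs(B[...,1]-y0)<8)&(B[...,0]>40); print("  back x",np.sort(B[...,0][m])[-4:].round(1))
for y0 in (40,60,80):
    m=(B[...,2]>27)&(B[...,2]<40)&(abs(B[...,1]-y0)<8)&(B[...,0]>-20)&(B[...,0]<60)
    print("lip x at",y0,np.sort(B[...,0][m])[:8].round(1),np.median(B[...,2][m]).round(1))
hsv=cv2.cvtColor(im,cv2.COLOR_RGB2HSV).astype(int); H,S,V=[hsv[...,i] for i in range(3)]
m=((H<6)|(H>174))&(S>150)&(V>60)&(abs(B[...,0]+14)<40)&(abs(B[...,1]-148)<50)
q=B[m]; print("red",len(q),q.mean(0).round(1),q.min(0).round(1),q.max(0).round(1))
print("TCP in B",toB(r.get_obs()["tcp_pos"][None])[0].round(1))
E
```

```text
left edge y at -80 [378.4 378.6 379.  379.  379.3 379.4] 14.4
left edge y at -50 [376.9 376.9 377.  377.1 377.2 377.4] 14.5
left edge y at 40 [136.8 136.9 137.  137.  137.  137. ] 16.4
left edge y at 60 [137.3 184.2 185.2 185.4 186.7 188.1] 16.4
front edge x at 60 [-94.4 -94.3 -94.2 -93.9 -93.7 -93.7]
  back x [248.4 248.4 249.2 249.4]
front edge x at 80 [-94.4 -94.2 -94.1 -94.1 -93.8 -93.6]
  back x [243.2 243.8 244.3 246.8]
front edge x at 100 [-94.5 -94.2 -94.  -94.  -93.7 -93.7]
  back x [240.7 241.2 241.7 241.7]
front edge x at 120 [-94.6 -94.5 -94.3 -94.1 -94.  -93.9]
  back x [233.9 234.5 234.6 235.2]
lip x at 40 [17.4 17.5 18.8 18.8 20.1 20.3 20.3 21.5] 32.4
lip x at 60 [-19.2 -19.2 -19.2  -8.5  -8.5  -8.5  -7.1  -7.1] 32.3
lip x at 80 [0.5 0.5 0.5 0.5 0.6 0.6 0.6 0.6] 32.4
red 193 [-15.6 152.4  93.4] [-26.2 137.4  74.8] [ -2.2 162.8 104.9]
TCP in B [-12.8 153.7 252.9]
```

```bash
sed -i 's/O=np.array.*; th/O=np.array([.6733,-.204]); th/' h.py; python3 -m pendant '[0,20,0,0,0, 0,40,0,0,0, 0,40,0,0,0, 0,30,0,0,0, 0,20,0,0,0, 0,10,0,0,0, 0,10,0,0,0, 0,10,0,0,0, 0,10,0,0,0, 0,10,0,0,0, 0,10,0,0,0, 0,0,0,0,0, 0,0,0,0,0]'
python3 -c "
from h import *
print(toB(r.get_obs()['tcp_pos'][None])[0].round(1))"
```

```text
clock: 6.18
tcp_pos: [0.6424, -0.0541, 0.0409]
orientation: [1.128, 1.259, -1.13]
contact_force: [-0.6, -0.8, -0.1]
grip_width: 0.0002
[-14.5 152.3  40.9]
```

```bash
python3 -m pendant '[0,4,0,0,0, 0,3,0,0,0, 0,0,0,0,0, 0,0,0,0,0]'; python3 -m pendant '[0,-10,0,0,0, 0,-30,0,0,0, 0,-50,0,0,0, 0,-50,0,0,0, 0,-50,0,0,0, 0,-50,0,0,0, 0,-30,0,0,0, 0,0,0,0,0]'
python3 - <<'E'
from h import *
print(r.get_obs()["tcp_pos"].round(4))
c=viewer.calibration("wrist"); a,d=viewer.grab_frame("wrist"); b,db=viewer.grab_frame("top"); np.savez("w2",a=a,d=d)
B=toB(fish(d.astype(float),c)); m=(abs(B[...,0]+14)<25)&(B[...,1]>20)&(B[...,1]<180)&(B[...,2]>55)&(B[...,2]<170)
for y in range(20,180,10):
    k=m&(B[...,1]>=y)&(B[...,1]<y+10); print(y,k.sum(),np.percentile(B[...,2][k],[50,98]).round(0) if k.any() else "")
save("w2.png",np.hstack([cv2.resize(a[100:300,150:350],(400,400)),cv2.resize(b[110:190,320:400],(400,400))]))
E
```

```text
clock: 6.68
tcp_pos: [0.6433, -0.0545, 0.0377]
orientation: [1.131, 1.258, -1.128]
contact_force: [-9.4, 2.0, 29.1]
grip_width: 0.0001
clock: 7.68
tcp_pos: [0.644, -0.0544, 0.3069]
orientation: [1.131, 1.255, -1.125]
contact_force: [-0.3, 0.2, -0.3]
grip_width: 0.0001
[ 0.644  -0.0544  0.3069]
20 0 
30 0 
40 0 
50 0 
60 0 
70 0 
80 114 [141. 142.]
90 241 [131. 142.]
100 71 [128. 129.]
110 149 [117. 128.]
120 192 [ 83. 116.]
130 0 
140 0 
150 0 
160 0 
170 0
```

View pics/w2.png

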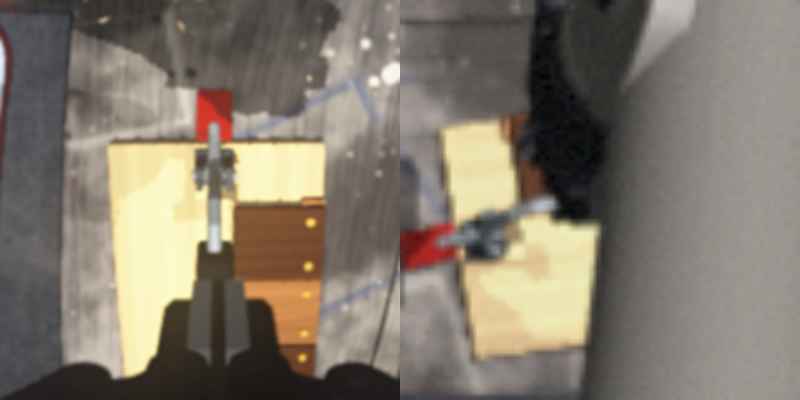

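The lever is up: the arm points up toward the camera, the foot is at about y +85 and z 140, and the paddle lies outward. I'll get the angle from the paddle's slope.

```bash
python3 - <<'E'
from h import *
c=viewer.calibration("wrist"); f=np.load("w2.npz"); B=toB(fish(f["d"].astype(float),c))
hsv=cv2.cvtColor(f["a"],cv2.COLOR_RGB2HSV).astype(int); H,S,V=[hsv[...,i] for i in range(3)]
m=((H<6)|(H>174))&(S>150)&(V>60)&(abs(B[...,0]+14)<12)&(abs(B[...,1]-150)<60)&(B[...,2]>3); q=B[m]
p=np.polyfit(q[:,1],q[:,2],1); print(len(q),q.min(0).round(0),q.max(0).round(0),"slope",np.arctan(p[0]),"lever",.9-np.arctan(p[0]))
o=r.get_obs();print(o["tcp_pos"],R.from_rotvec(o["orientation"]).as_matrix().round(3).tolist(),o["joints"].round(2))
t=np.array([.4037,.3415])-o["tcp_pos"][:2]; M=R.from_rotvec(o["orientation"]).as_matrix(); print("to seam in tool y,z",t@M[:2,1]*1000,t@M[:2,2]*1000)
E
```

```text
296 [-26. 144.  12.] [ -5. 175.  36.] slope -0.5887204194674821 lever 1.4887204194674821
[ 0.64241954 -0.05374828  0.30353853] [[-0.001, 0.994, 0.109], [0.0, 0.109, -0.994], [-1.0, -0.001, -0.0]] [-0.5   0.43  0.69  1.58 -0.29  1.23  0.35]
to seam in tool y,z -194.3259159792036 -418.8622298956105
```

The lever is at about 1.49 rad. Now to the seam, still travelling high.

```bash
python3 -m pendant '[0,0,-10,-20,0, 0,0,-20,-44,0, 0,0,-20,-44,0, 0,0,-20,-44,0, 0,0,-20,-44,0, 0,0,-20,-44,0, 0,0,-20,-44,0, 0,0,-20,-44,0, 0,0,-20,-44,0, 0,0,-24,-47,0, 80,0,0,0,-0.159, 80,0,0,0,-0.159, 80,0,0,0,-0.159, 80,0,0,0,-0.159, 80,0,0,0,-0.159, 80,0,0,0,-0.159, 80,30,0,0,0, 80,30,0,0,0, 80,0,0,0,0, 80,0,0,0,0]'
python3 - <<'E'
from h import *
o=r.get_obs(); M=R.from_rotvec(o["orientation"]).as_matrix(); print(o["tcp_pos"],np.degrees(np.arctan2(M[1,1],M[0,1])),o["joints"].round(2))
c=viewer.calibration("wrist"); a,d=viewer.grab_frame("wrist"); save("w3.png",a)
P=fish(d.astype(float),c); near=np.linalg.norm(P[...,:2]-[.404,.342],axis=-1)<.12
s=P[near&(P[...,2]>.04)&(P[...,2]<.055)]; print("seam",len(s)); 
if len(s)>5: print(cv2.minAreaRect((s[:,:2]*1000).astype(np.float32)),s[:,2].max())
hsv=cv2.cvtColor(a,cv2.COLOR_RGB2HSV).astype(int); H,S,V=[hsv[...,i] for i in range(3)]
m=(H<15)&(S>90)&(V>90)&near&(abs(P[...,2]-.004)<.006); q=P[m]; rc=cv2.minAreaRect((q[:,:2]*1000).astype(np.float32)); print(len(q),rc,np.median(q[:,2]))
E
```

```text
clock: 10.28
tcp_pos: [0.4046, 0.3416, 0.2445]
orientation: [0.398, 1.534, -0.398]
contact_force: [-0.3, 0.3, 0.2]
grip_width: 0.0803
[0.40456913 0.34159562 0.24452074] 60.899294149011276 [-1.16  0.23  0.4   1.91 -0.1   1.02  0.35]
seam 524
((403.96478271484375, 344.1788635253906), (9.442354202270508, 74.31925201416016), 60.80161666870117) 0.05250047443159783
6459 ((437.5234375, 372.47802734375), (107.65718841552734, 191.81080627441406), 59.80418014526367) 0.004234177509735759
```

View pics/w3.png

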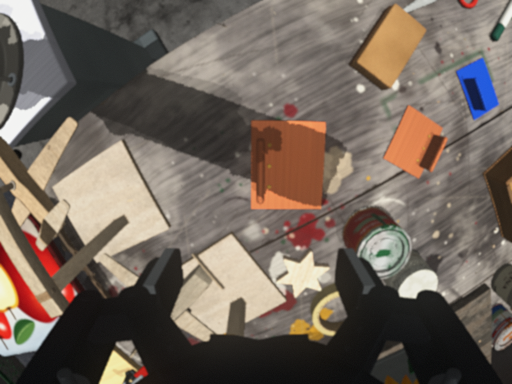

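The strip shows at (288,165) in the wrist picture, with its seam at (260,165) parallel to the jaws' closing plane. The smaller copper one is at (415,142) and the blue one at (477,85), and the way down is clear. I'll descend and grip.

```bash
python3 -m pendant '[50,20,2,-2,0, 50,40,0,0,0, 50,45,0,0,0, 50,45,0,0,0, 50,40,0,0,0, 50,20,0,0,0, 50,10,0,0,0, 50,8,0,0,0, 50,2,0,0,0, 50,0,0,0,0]' 60;  python3 -m pendant '[0,0,0,0,0, 0,0,0,0,0, 0,0,0,0,0, 0,0,0,0,0, 0,0,0,0,0, 0,0,0,0,0]' 70
```

```text
clock: 11.58
tcp_pos: [0.404, 0.3447, 0.0149]
orientation: [0.399, 1.533, -0.397]
contact_force: [0.9, -0.3, 0.2]
grip_width: 0.05
clock: 12.32
tcp_pos: [0.4039, 0.3446, 0.0147]
orientation: [0.399, 1.534, -0.397]
contact_force: [-0.4, -0.2, 6.5]
grip_width: 0.0089
```

```bash
python3 -m pendant '[0,-5,0,0,0, 0,-20,0,0,0, 0,-40,0,0,0, 0,-55,0,0,0, 0,-60,0,0,0, 0,-60,0,0,0, 0,-50,0,0,0, 0,-20,0,0,0, 0,0,0,0,0, 0,0,0,0,0]'
python3 - <<'E'
from h import *
o=r.get_obs(); M=R.from_rotvec(o["orientation"]).as_matrix(); print(o["tcp_pos"],o["contact_force"].round(2),o["moment"].round(3))
c=viewer.calibration("wrist"); a,d=viewer.grab_frame("wrist"); save("w4.png",a)
P=(fish(d.astype(float),c)-o["tcp_pos"])@M*1000  # tool frame mm
hsv=cv2.cvtColor(a,cv2.COLOR_RGB2HSV).astype(int); H,S,V=[hsv[...,i] for i in range(3)]
m=(H<15)&(S>90)&(V>50)&(np.linalg.norm(P,axis=-1)<150)&(P[...,0]>3)&(P[...,1]>8); q=P[m]; print(len(q),q.min(0).round(1),q.max(0).round(1))
A=np.c_[q[:,1:],np.ones(len(q))]; k,res,_,_=np.linalg.lstsq(A,q[:,0],rcond=None); e=q[:,0]-A@k; A2=A[abs(e)<3];k=np.linalg.lstsq(A2,q[abs(e)<3,0],rcond=None)[0]
print("leaf top plane x=a*y+b*z+c",k.round(4),np.std((q[:,0]-A@k)[abs(e)<3]).round(2)); rc=cv2.minAreaRect(q[:,1:].astype(np.float32)); print(rc,cv2.boxPoints(rc).round(1).tolist())
E
```

```text
clock: 13.58
tcp_pos: [0.4029, 0.3437, 0.3228]
orientation: [0.396, 1.535, -0.4]
contact_force: [0.4, 0.6, -2.1]
grip_width: 0.0088
[0.40288497 0.34365096 0.32275347] [ 0.38  0.57 -2.08] [-0.05   0.005  0.054]
16958 [  8.2   8.  -59.9] [13.1 85.8 60.2]
leaf top plane x=a*y+b*z+c [ 1.10000e-03 -1.50000e-03  1.03763e+01] 0.6
((46.77724075317383, 0.061794281005859375), (77.80174255371094, 120.10436248779297), 0.17150761187076569) [[7.699999809265137, 60.0], [8.100000381469727, -60.099998474121094], [85.9000015258789, -59.900001525878906], [85.5, 60.20000076293945]]
```

View pics/w4.png

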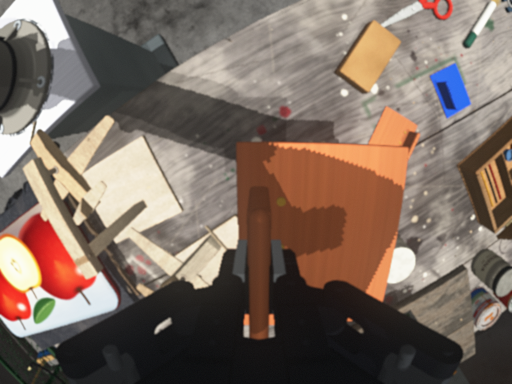

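The strip hangs level in the grip: in the tool frame its edge is at y +85.7, the corners are at z ±60, and the underside is 14.4 mm beyond the TCP. I'll carry it over the stands to the board.

```bash
python3 -m pendant '[0,0,-16,17,0, 0,0,-32,33,0, 0,0,-32,34,0, 0,0,-32,33,0, 0,0,-32,34,0, 0,0,-32,33,0, 0,0,-32,34,0, 0,0,-32,33,0, 0,0,-32,34,0, 0,0,-32,33,0, 0,0,-32,34,0, 0,0,-32,33,0, 0,0,-32,34,0, 0,0,-11,10,0, 0,0,0,0,0.159, 0,0,0,0,0.159, 0,0,0,0,0.159, 0,0,0,0,0.159, 0,0,0,0,0.159, 0,0,0,0,0.159]'
python3 -m pendant '[0,40,0,0,0, 0,50,0,0,0, 0,40,0,0,0, 0,20,0,0,0, 0,0,0,0,0, 0,0,0,0,0]'
cat > chk.py <<'E'
from h import *
import sys
o=r.get_obs(); M=R.from_rotvec(o["orientation"]).as_matrix(); print("TCP B",toB(o["tcp_pos"][None])[0].round(1),"yaw rel board",(np.degrees(np.arctan2(M[1,1],M[0,1]))-6.2).round(2),"F",o["contact_force"].round(1),o["moment"].round(2),"tool x",M[:,0].round(4))
c=viewer.calibration("wrist"); a,d=viewer.grab_frame("wrist"); save(sys.argv[1],a); np.savez("last",a=a,d=d,T=c["world_to_cam"],K=c["mtx"])
B=toB(fish(d.astype(float),c)); hsv=cv2.cvtColor(a,cv2.COLOR_RGB2HSV).astype(int); H,S,V=[hsv[...,i] for i in range(3)]
for n in ["shingle","flashing"]:
    x=nets.silhouettes(n,"wrist")
    if x:
        q=B[x[0]["mask"]]; q=q[np.isfinite(q[:,0])]; print(n,round(x[0]["score"],2),np.percentile(q,[2,50,98],axis=0).round(1).tolist())
k=(abs(B[...,1]+10)<75)&(B[...,2]>27)&(B[...,2]<45)&(B[...,0]>-12)&(B[...,0]<75); q=B[k]
for y in range(-85,90,20):
    s=q[abs(q[:,1]-y)<10]; print(y,len(s),(s[:,0].min().round(1),np.polyfit(s[:,0],s[:,2],1).round(3),np.median(s[:,2]).round(1)) if len(s)>20 else "")
k=(B[...,0]<-80)&(B[...,0]>-110)&(abs(B[...,1])<90)&(B[...,2]>10)&(B[...,2]<20); 
print("front edge",[(y,np.percentile(B[...,0][k&(abs(B[...,1]-y)<8)],2).round(1)) for y in (-80,-40,0,40,80) if (k&(abs(B[...,1]-y)<8)).sum()>10])
E
python3 chk.py w5.png
```

```text
clock: 16.12
tcp_pos: [0.5778, -0.223, 0.3237]
orientation: [1.133, 1.258, -1.133]
contact_force: [0.3, 0.2, -1.3]
grip_width: 0.0089
clock: 16.88
tcp_pos: [0.5795, -0.2241, 0.1759]
orientation: [1.129, 1.256, -1.128]
contact_force: [-0.8, -1.1, -1.1]
grip_width: 0.0089
TCP B [-95.4  -9.9 175.9] yaw rel board 0.04 F [-0.8 -1.1 -1.1] [-0.03  0.04  0.  ] tool x [ 2.2e-03 -8.0e-04 -1.0e+00]
shingle 0.6 [[-0.1, -67.6, 29.8], [37.5, 56.7, 32.4], [68.9, 85.4, 34.1]]
flashing 0.63 [[-105.2, -38.8, 164.2], [-61.5, 15.2, 165.6], [-13.0, 48.7, 211.9]]
-85 40 (np.float64(62.3), array([-0.097, 38.856]), np.float64(32.5))
-65 79 (np.float64(62.3), array([-0.104, 39.371]), np.float64(32.5))
-45 90 (np.float64(62.5), array([-0.094, 38.753]), np.float64(32.5))
-25 79 (np.float64(62.7), array([-0.132, 40.97 ]), np.float64(32.2))
-5 88 (np.float64(62.2), array([-0.09 , 38.543]), np.float64(32.5))
15 94 (np.float64(62.5), array([-0.075, 37.468]), np.float64(32.5))
35 642 (np.float64(-0.8), array([4.0000e-03, 3.2211e+01]), np.float64(32.4))
55 1194 (np.float64(-0.8), array([8.000e-03, 3.208e+01]), np.float64(32.4))
75 0 
front edge [(40, np.float64(-94.7)), (80, np.float64(-94.7))]
```

View pics/w5.png

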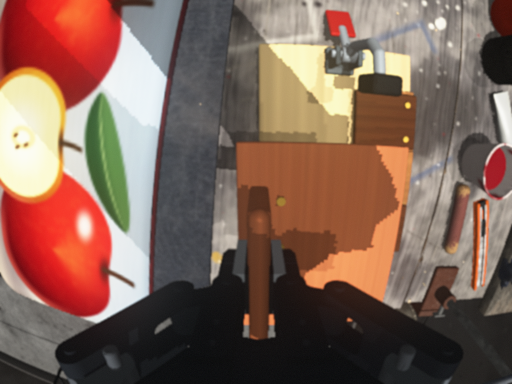

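The strip is held level and square above the board. The shingles are at (385,120), and the lifted foot at (380,82) is clear of the strip's left edge (row 145). I'll lower it until it touches the board.

```bash
python3 -m pendant '[0,20,0,0,0, 0,40,0,0,0, 0,40,0,0,0, 0,25,0,0,0, 0,12,0,0,0, 0,5,0,0,0, 0,0,0,0,0, 0,0,0,0,0]'; python3 -m pendant '[0,1,0,0,0, 0,1,0,0,0, 0,0,0,0,0, 0,0,0,0,0]'; python3 chk.py w6.png | head -3
```

```text
clock: 18.02
tcp_pos: [0.5793, -0.2238, 0.0332]
orientation: [1.129, 1.257, -1.128]
contact_force: [0.2, -0.3, -0.8]
grip_width: 0.0089
clock: 18.52
tcp_pos: [0.579, -0.2235, 0.0308]
orientation: [1.129, 1.258, -1.128]
contact_force: [-1.8, 1.5, 6.3]
grip_width: 0.0088
TCP B [-95.9  -9.2  30.8] yaw rel board 0.05 F [-1.8  1.5  6.3] [0.29 0.27 0.01] tool x [ 7.e-04  2.e-04 -1.e+00]
shingle 0.6 [[-0.3, -74.0, 26.8], [27.2, 19.7, 32.3], [66.3, 86.5, 33.7]]
-85 281 (np.float64(28.9), array([3.0000e-03, 3.2408e+01]), np.float64(32.5))
```

Touchdown on the board at 6 N. Now the slide, in two stages.

```bash
python3 -m pendant '[0,-0.5,0,0,0, 0,0,3,0,0, 0,0,3,0,0, 0,0,3,0,0, 0,0,3,0,0, 0,0,3,0,0, 0,0,3,0,0, 0,0,0,0,0]'; python3 chk.py w7.png; python3 -c "
import cv2;a=cv2.imread('pics/w7.png');cv2.imwrite('pics/w7c.png',cv2.resize(a[0:330,200:460],None,fx=1.8,fy=1.8))"
```

```text
clock: 19.68
tcp_pos: [0.5972, -0.2215, 0.0308]
orientation: [1.128, 1.258, -1.128]
contact_force: [-2.0, -0.5, 2.4]
grip_width: 0.0087
TCP B [-77.5  -9.1  30.8] yaw rel board 0.06 F [-2.  -0.5  2.4] [-0.1   0.48 -0.06] tool x [ 7.e-04 -3.e-04 -1.e+00]
shingle 0.93 [[-0.1, -65.1, 27.7], [28.9, 25.1, 32.3], [66.9, 86.6, 33.7]]
flashing 0.7 [[-87.5, -36.5, 19.1], [-45.1, 16.3, 20.5], [0.7, 49.6, 66.9]]
-85 125 (np.float64(47.9), array([-2.4000e-02,  3.4108e+01]), np.float64(32.6))
-65 821 (np.float64(18.0), array([-1.0000e-03,  3.2495e+01]), np.float64(32.5))
-45 1816 (np.float64(-0.5), array([1.2000e-02, 3.1989e+01]), np.float64(32.4))
-25 2304 (np.float64(-0.6), array([1.2000e-02, 3.1699e+01]), np.float64(32.2))
-5 2635 (np.float64(-0.7), array([1.2000e-02, 3.1898e+01]), np.float64(32.4))
15 2916 (np.float64(-0.6), array([1.3000e-02, 3.1886e+01]), np.float64(32.4))
35 3160 (np.float64(-1.1), array([1.2000e-02, 3.1607e+01]), np.float64(32.2))
55 3349 (np.float64(-1.0), array([1.0000e-02, 3.1951e+01]), np.float64(32.4))
75 0 
front edge [(-80, np.float64(-88.5)), (0, np.float64(-94.9)), (40, np.float64(-94.8)), (80, np.float64(-94.8))]
```

View pics/w7c.png

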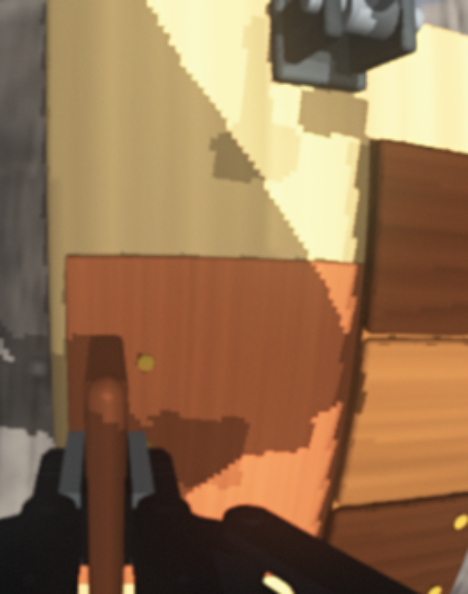

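The strip lies flat on the board with its edge just passing under the lip (about +8 mm). The shingles are still level, with their top at z 32. Continuing.

```bash
python3 -m pendant '[0,0,3,0,0, 0,0,3,0,0, 0,0,3,0,0, 0,0,4,0,0, 0,0,4,0,0, 0,0,4,0,0, 0,0,4,0,0, 0,0,0,0,0, 0,0,0,0,0]'; python3 -m pendant '[0,0.4,0,0,0, 0,0.3,0,0,0, 0,0,0,0,0, 0,0,0,0,0]'; python3 chk.py w8.png
```

```text
clock: 20.95
tcp_pos: [0.6217, -0.2187, 0.0308]
orientation: [1.129, 1.258, -1.128]
contact_force: [-2.3, -0.8, 3.0]
grip_width: 0.0091
clock: 21.45
tcp_pos: [0.6217, -0.2187, 0.0308]
orientation: [1.129, 1.259, -1.128]
contact_force: [-2.8, 0.2, 8.9]
grip_width: 0.0087
TCP B [-52.9  -9.1  30.8] yaw rel board 0.05 F [-2.8  0.2  8.9] [ 0.11  0.75 -0.  ] tool x [ 7.e-04  4.e-04 -1.e+00]
shingle 0.84 [[-0.0, -52.1, 28.8], [30.2, 29.8, 32.3], [66.9, 86.6, 33.7]]
flashing 0.94 [[-63.4, -33.2, 19.1], [-32.8, 18.4, 20.5], [0.3, 49.5, 67.0]]
-85 0 
-65 414 (np.float64(3.1), array([1.0000e-03, 3.2385e+01]), np.float64(32.4))
-45 1301 (np.float64(3.2), array([3.0000e-03, 3.2359e+01]), np.float64(32.5))
-25 2569 (np.float64(-0.3), array([8.000e-03, 3.185e+01]), np.float64(32.3))
-5 3106 (np.float64(-0.5), array([9.0000e-03, 3.2024e+01]), np.float64(32.3))
15 3500 (np.float64(-0.6), array([1.0000e-02, 3.1981e+01]), np.float64(32.4))
35 3827 (np.float64(-0.7), array([8.0000e-03, 3.1726e+01]), np.float64(32.2))
55 4062 (np.float64(-0.7), array([8.0000e-03, 3.2062e+01]), np.float64(32.4))
75 0 
front edge [(-40, np.float64(-94.2)), (0, np.float64(-94.0)), (40, np.float64(-94.5)), (80, np.float64(-94.6))]
```

```bash
python3 -m pendant '[0,0.1,0,0,0, 0,0,0,0,0, 0,0,0,0,0, 0,0,0,0,0]'; python3 chk.py w9.png | head -3; python3 - <<'E'
from h import *
a=cv2.imread("pics/w9.png"); b,_=viewer.grab_frame("top"); s,_=viewer.grab_frame("scene")
cv2.imwrite("pics/fin.png",np.hstack([cv2.resize(a[0:330,200:460],(390,495)),cv2.resize(b[100:290,60:420],(400,211))[...,::-1].repeat(1,0) if 0 else np.vstack([cv2.resize(b[100:290,60:430],(400,205)),cv2.resize(s,(400,290))])[...,::-1]]))
for i in range(3): print(r.get_obs()["contact_force"].round(1)); viewer.grab_frame("wrist")
E
```

```text
clock: 22.1
tcp_pos: [0.6217, -0.2187, 0.0308]
orientation: [1.129, 1.259, -1.128]
contact_force: [-3.3, 0.3, 10.1]
grip_width: 0.0088
TCP B [-52.9  -9.   30.8] yaw rel board 0.05 F [-3.3  0.3 10.1] [ 0.08  0.77 -0.06] tool x [ 7.e-04  5.e-04 -1.e+00]
shingle 0.73 [[-0.0, -53.1, 28.4], [30.2, 29.8, 32.3], [67.3, 87.0, 33.7]]
flashing 0.55 [[-63.4, -33.4, 19.1], [-32.9, 18.2, 20.5], [0.3, 49.6, 67.0]]
[-4.   0.8  8.7]
[-3.6  1.1  9.6]
[-3.3  0.7 10.3]
```

View pics/fin.png

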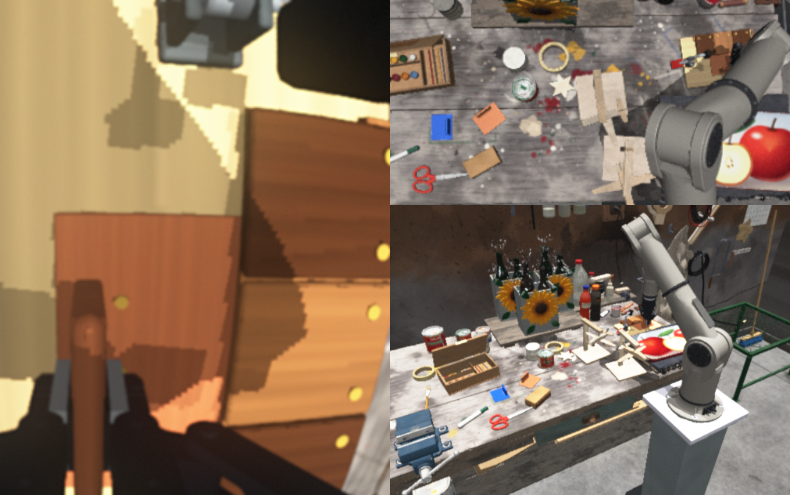

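The strip is square under the shingles about 33 mm deep, the shingles are lying down, the foot is up (black, top right of the left panel), and the other things haven't been moved. The downward push is steady at about 10 N, so I'm handing in.

```bash
python3 -c "
from bench import r
print(r.hand_in()); o=r.get_obs(); print(o['clock'],o['contact_force'],o['grip_width'])"
```

```text
the job is handed in; nothing more can be done
None
the job is handed in; nothing more can be done
```

The job is done and handed in at about 22 s on the robot's clock; hand-in reports no verdict.

**Lever:** I pressed the red paddle first. Its slope gives a lever angle of about 1.49 rad, and the foot was still up in the last picture. The press peaked at about 29 N because I went to the lever's stop, against the roughly 3 N it needs; this is under the 40 N limit.

**Strip:** I gripped the large copper strip by its seam, carried it over the stands and slid it flat under the shingles.
- **Depth and squareness:** the leading edge is about 33 mm deep and within about 0.1–0.2° of square. I worked the depth out from the gripper position and how the strip sat in the grip, because the edge itself is hidden.
- **Shingles:** the lip stayed down, with its top at z about 32 mm throughout.
- **Final hold:** the seam is still gripped, pushing down with 9–10 N. A side force of about 3 N remains along the slide direction.

**Other things:** in the last top view they look where they were; I checked that by eye only.

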